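# Lock the T-foot handle into the slicer carriage

### The job

Take the black handle with the steel T-shaped foot out of the wooden accessory block and fit it to the red carriage of the white vegetable slicer: pass the T-foot down through the carriage's slot, press against the spring, give it a quarter turn and let it rise so that it is locked, upright and left standing there. Feel your way in gently rather than forcing it (keep every push or pull on the slicer well under 40 N), keep the handle upright throughout and leave everything else on the worktop where it is.

Things in the scene. Friction and masses are not known exactly. Their poses are not given: they have to be found in the camera images.
- slicer: White slicer fixed to the worktop: box 120 (its x) x 280 (its y) mm, bed 45 mm above the worktop; origin at the centre of its underside, z up. On the bed stands a red carriage 84 (x) x 80 (y) x 50 mm, its flat top 95 mm above the worktop, with a slot in the middle. The carriage is centred in x; it sits stiffly (18 N to shift) along y, see park_mark.
- park_mark (a point): Point fixed on the slicer at its middle, 95 mm above the worktop, level with the carriage's top. The carriage is not at it: its middle, and the slot's, stands 6 to 36 mm from it towards the slicer's +y, not measured: look or feel for it. The slot is 37 mm long along the slicer's x, 13 mm wide along its y, with straight walls 13 mm deep; below them the T-bar has room to turn.
- spring_rest (a point): Point fixed on the slicer at its middle, 83 mm above the worktop: rest height of the black spring plate (34 mm across) seen in the slot, 12 mm below the carriage's top. It yields straight down up to 18 mm at 0.8 N per mm, so with the handle's collar pressed on the carriage it pushes back with about 11 N.
- lock_level (a point): Point fixed on the slicer at its middle, 79 mm above the worktop: height of the handle's origin when locked. Under the carriage's top (8 mm thick) a notch 15 mm wide and 5 mm deep runs across the slot, along the slicer's y (white lines on top). Turned 90 degrees either way below it, the T-bar is lifted into it by the spring; left under-turned it stays 5 mm lower.
- handle: Loose, 78 mm tall, 70 to 120 g, origin under its centre, z up. From below: steel T-bar 30 (its x) x 9 (y) x 8 mm, 9 mm shank to 26 mm, 36 mm round collar 26 to 32, 14 mm stem to 50, black grip 60 (x) x 16 (y) x 28 to 78. Starts upright in the block, collar on its top, origin 8 mm up. In the carriage, collar down leaves the bar's top 18 mm under the carriage's top, 5 mm lower than needed to turn.
- block: Wooden accessory block 130 (its x) x 70 (its y) x 34 mm, fixed; origin at the centre of its underside. Handle's slot (34 x 14 mm, 30 mm deep) is centred at x = -34 mm; the green crusher's round hole at x = +42 mm.
- crusher: Green plastic crusher, 34 mm across and 64 mm tall, standing in the block's round hole (its top 70 mm above the worktop); leave it alone. Origin at its underside.
- mug: White mug 80 mm across, 90 mm tall; leave alone. Origin under its centre.
- jar: Glass jar 70 mm across, 100 mm tall, red cap; leave alone.
- bowl: Blue bowl 120 mm across, 50 mm tall; leave alone.
- oil: Green oil bottle 60 mm across, 190 mm tall; leave alone.
- mill: Dark wooden pepper mill 52 mm across, 130 mm tall; leave alone.
- spatula: Spatula lying on the worktop near the robot; leave alone.
- spoon: Steel spoon with a wooden handle, lying on the worktop near the robot; leave alone.
Things that resemble listed ones, but are neither listed nor needed, are in the scene too. Of the things that look like the handle, the smallest one is meant.

How it is judged:
By the outcome, as a careful person would: the job done as asked, in the order asked, and still so for the second after the job is handed in, with the robot touching nothing.
It also fails if it takes over 72 s, if anything falls off the work surface, if the arm or the gripper's body presses on something with over 40 N, if the wrist force passes 120 N, or if a joint passes its speed limit or range.

### The arm

A 7-joint arm with a two-finger parallel gripper is mounted at the origin on the work surface. World frame = base frame: x ahead of the robot, y to its left, z up, the work surface at z = 0. Lengths are in m, angles in rad, forces in N, time in s.
With the tool pointing down it reaches from about 0.4 to 0.85 m from the base axis. Payload 4.5 kg.
Tool frame: the origin (TCP) lies midway between the tips of the shut fingers; the grasp point (between the pads) lies behind it (grip_point_offset is the z of the grasp point in the tool frame, in m); z points along the fingers, y is the line along which they close (so a half turn about z gives the same grasp; the last joint's range is limited). The gripper opens to 88 mm and grips with 3 to 60 N. Pads are 18 mm wide; open, the fingers measure 123 mm over their backs; the gripper's body (75 mm by 187 mm) begins 45 mm behind the grasp point.
Start: joints at [1.185, 0.689, -0.195, 1.565, 0.157, 0.902, -0.215], TCP at [0.255, -0.571, 0.239] pointing down, gripper open.
Joint ranges: [-3.01, 3.01], [-0.46, 2.08], [-1.47, 1.51], [0.13, 2.56], [-1, 4.14], [0.04, 2.09], [-2.66, 2.66]. Speed limits (rad/s): [2.57, 2.57, 3.14, 3.14, 3.14, 3.14, 3.14].

### API

Orientations are given as a unit quaternion [x, y, z, w].
In Python, from station import get_obs, snapshot, job_done, grip_point_offset gives the robot as it stands.
- The arm moves only by the shell command python3 -m inch 'ROWS' [OPENING] [FORCE]. ROWS is JSON, one flat list of numbers, 6 for each row, row after row: the shift along the tool's x, y, z in m, then the turn, a rotation vector about the tool's x, y, z in degrees. In form: [tx, ty, tz, rx, ry, rz, tx, ty, tz, rx, ry, rz, ...]. A call has 1 to 10 rows; each row is the pose to reach, as a shift and turn from the pose commanded when the call began, along the tool's axes at that moment; what a row does not reach only later rows make up. A row lasts 1/12 s, in which the tool goes at most 41.7 mm and 7.16 degrees, less where a joint would pass 70% of its speed; a pose out of reach is approached as far as the arm can. A call with a gripper value outside its range is refused whole. OPENING is the opening, from -1 (shut) to 1 (fully open), set as the call begins (- or left out, the last holds). The fingers move at their own pace and stop on an object; FORCE is the grip in N (left out, the last holds). Time passes only in rows, so rows that repeat a pose let the fingers close. It gives the time, the measured TCP pose, the force, the opening and the grip force at its end, in the units of the state.
- get_obs(): the state, without advancing time (a new reading comes with each control period).
- snapshot(name): name is "side" or "top" or "wrist"; returns a dict with "image" (400x640x3 uint8, blue, green, red), "range_z" (400x640 float32, m along the optical axis (not along the pixel's ray), 0 where there is no reading), "fov_y" (degrees; the focal length in pixels is half the picture's height over the tangent of half this angle, whatever the lens; pixels are square), "cx", "cy" (the principal point, pixels), "k1" (the pictures are not rectified: a ray, as slopes to the right and down, at radius r is drawn at 1 + k1 r^2 times it, then the intrinsics apply), "R" (3x3) and "t" (3): a world point X has camera coordinates R X + t; the wrist camera has in their place "hand_eye" (4x4, takes a point from camera to tool coordinates, whose origin is the TCP and whose axes are the flange's). Camera axes: x right, y down, z forward; pixel columns grow to the right and rows downward; lengths in m; the calibration is good to about 2 mm. A picture is of the moment at which its call begins: read the wrist's pose just before it.
- job_done(): hands the job in; it is judged then, once.
The state is a dict: "clock": time; "q": joint angles; "qd": joint speeds; "joint_torque": joint torques, N m; "tool_pos": TCP position; "ee_rot": TCP orientation; "contact_force": force on the tool from outside, world axes, zero at the start; "ft_torque": the same for the moment, N m; "grip_width": finger opening in m; "grasp_force": force on a finger pad.
Only numpy, scipy, OpenCV 4.12 (cv2) and the standard library are available. Lean on these libraries where they do the work, as an engineer would, in place of code of your own. Each camera call takes 0.05 s, during which the arm holds its last target. There are 200 camera calls.

## Working session

There is one attempt and no reset: what is moved stays moved. The work goes in short steps, Python scripts to look and compute and a shell command to move; the robot and the scene stay as the last step left them, time stands still between calls to the robot, and variables do not carry over. Pictures are saved under pics/ and viewed, at most 10 in all, crops included, and the job is handed in when it is done.

```bash
mkdir -p pics; ls; cat > h.py <<'E'
import numpy as np,cv2
from station import *
from scipy.spatial.transform import Rotation as R
def K(s):
    f=200/np.tan(np.radians(s["fov_y"])/2); return f
def pose():
    o=get_obs(); return np.array(o["tool_pos"]),R.from_quat(o["ee_rot"]).as_matrix()
def snap(n):
    p,M=pose(); s=snapshot(n)
    if n=="wrist":
        H=np.array(s["hand_eye"]); s["Rc"]=M@H[:3,:3]; s["c"]=M@H[:3,3]+p
    else:
        s["Rc"]=np.array(s["R"]).T; s["c"]=-s["Rc"]@np.array(s["t"])
    return s
def rays(s,uv):
    uv=np.atleast_2d(np.array(uv,float)); f=K(s); d=(uv-[s["cx"],s["cy"]])/f; x=d.copy()
    for _ in range(30): x=d/(1+s["k1"]*(x**2).sum(1,keepdims=True))
    return np.c_[x,np.ones(len(x))]@s["Rc"].T
def onz(s,uv,z):
    d=rays(s,uv); return s["c"]+d*((z-s["c"][2])/d[:,2:])
def proj(s,X):
    x=(np.atleast_2d(X)-s["c"])@s["Rc"]; x=x[:,:2]/x[:,2:]; return x*(1+s["k1"]*(x**2).sum(1,keepdims=True))*K(s)+[s["cx"],s["cy"]]
def depthpts(s):
    v,u=np.mgrid[0:400,0:640]; d=rays(s,np.c_[u.ravel(),v.ravel()]); z=s["range_z"].ravel()[:,None]
    return (s["c"]+d*z).reshape(400,640,3)
E
python3 - <<'E'
from h import *
import pickle
print(grip_point_offset if not callable(grip_point_offset) else grip_point_offset())
o=get_obs();print(o)
for n in["top","side","wrist"]:
    s=snap(n);cv2.imwrite(f"pics/{n}0.png",s["image"]);print(n,s["c"],s["Rc"][:,2],s["k1"],s["fov_y"]);pickle.dump(s,open(n+"0.pkl","wb"))
E
```

```text
pics
-0.0187
{'clock': 0.0, 'q': array([ 1.18481131,  0.69000419, -0.19448005,  1.56633814,  0.15732024,
        0.90248828, -0.21508286]), 'qd': array([-4.87530539e-04, -3.41312312e-05, -8.12841570e-04,  2.41399587e-03,
       -2.25852933e-04, -2.16959362e-04,  1.24545204e-03]), 'joint_torque': array([-3.42036383e-04, -5.27561653e+01, -1.26719914e+00, -1.53427309e+01,
       -5.26539492e-02,  6.71208400e-03,  1.79470203e-04]), 'tool_pos': array([ 0.25440481, -0.57019079,  0.23789814]), 'ee_rot': array([ 9.78043816e-01,  2.08397318e-01, -2.73449954e-04, -8.81868485e-04]), 'contact_force': array([-0.57525675,  0.10098363, -0.81961033]), 'ft_torque': array([-0.01438601,  0.0045965 , -0.01571163]), 'grasp_force': 0.0, 'grip_width': 0.08814323437669837}
top [ 0.46947887 -0.0255749   1.37969451] [ 0.05759001  0.01558648 -0.99821864] -0.08152928575114661 54.18887970272742
side [0.02611115 0.72876265 0.65208775] [ 0.48349533 -0.6952789  -0.53180778] -0.03514128528019449 52.818538052043564
wrist [ 0.32856598 -0.53759072  0.3843668 ] [-0.2861971  -0.12675671 -0.94974942] -0.03269966077824723 67.0214207924886
```

View pics/top0.png

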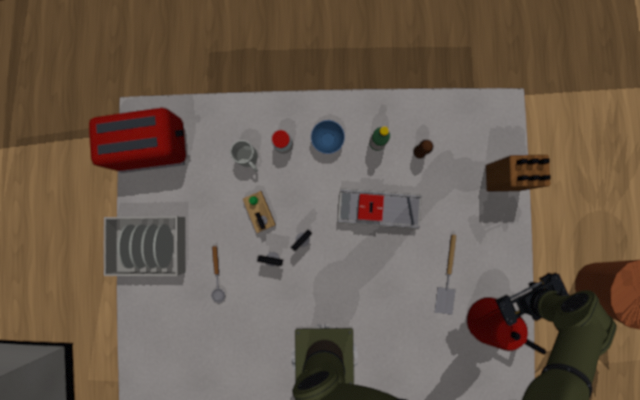

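View pics/side0.png

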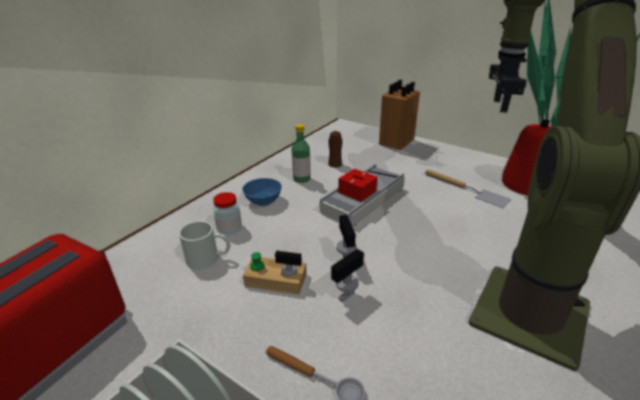

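The top view shows the block at about (259,212), with the handle's grip at (260,219) and the crusher at (253,200). The slicer is at (380,208), with its red carriage at (371,207), left of its middle. The two larger decoy handles stand at (270,260) and (301,240). The side view agrees: handle (288,258), crusher (257,261), carriage (358,184).

```bash
python3 - <<'E'
from h import *
import pickle
s=pickle.load(open("top0.pkl","rb")); S=pickle.load(open("side0.pkl","rb"))
def blobs(s,m,box):
    M=np.zeros_like(m);u0,v0,u1,v1=box;M[v0:v1,u0:u1]=m[v0:v1,u0:u1]
    c,_=cv2.findContours(M.astype(np.uint8),0,2);return max(c,key=cv2.contourArea)
def near2(a,b): # two-view
    (sa,ua),(sb,ub)=a,b; d1=rays(sa,ua)[0];d2=rays(sb,ub)[0]
    t=np.linalg.lstsq(np.c_[d1,-d2],sb["c"]-sa["c"],rcond=None)[0]
    p,q=sa["c"]+t[0]*d1,sb["c"]+t[1]*d2; return (p+q)/2,np.linalg.norm(p-q)
def cen(c): m=cv2.moments(c);return m["m10"]/m["m00"],m["m01"]/m["m00"]
def masks(s):
    h=cv2.cvtColor(s["image"],cv2.COLOR_BGR2HSV);H,Sa,V=h[...,0],h[...,1],h[...,2]
    return dict(red=((H<8)|(H>172))&(Sa>150)&(V>90),blk=(V<50),grn=(abs(H.astype(int)-60)<15)&(Sa>120))
a,b=masks(s),masks(S)
for n,ba,bb in [("red",(345,185,395,230),(325,160,385,205)),("blk",(250,208,272,230),(272,248,305,268)),("grn",(240,190,268,212),(245,248,272,272))]:
    ca,cb=blobs(s,a[n],ba),blobs(S,b[n],bb)
    print(n,cen(ca),cen(cb),cv2.contourArea(ca),near2((s,cen(ca)),(S,cen(cb))),cv2.minAreaRect(onz(s,ca[:,0],.08)[:,:2].astype(np.float32)*1000))
# slicer ends/corners from top at z .045
print(onz(s,[[338,190],[338,224],[420,194],[419,229]],.045))
P=depthpts(s);
for u,v in[(371,200),(260,219),(345,207),(253,200),(262,229)]:print(u,v,P[v,u])
E
```

```text
red (369.9834426741643, 206.83473914401748) (358.1302013422819, 178.35928411633108) 533.5 (array([ 0.51818562, -0.16193581,  0.08971213]), np.float64(0.0030475512557234814)) ((519.9103393554688, -162.804443359375), (78.1014404296875, 83.49260711669922), 84.22560119628906)
blk (260.13650793650794, 220.8253968253968) (288.0655737704918, 258.0983606557377) 52.5 (array([0.48016639, 0.20677783, 0.07004065]), np.float64(0.001539627684618212)) ((480.4217834472656, 205.4218292236328), (54.03824234008789, 15.386832237243652), 22.78790283203125)
grn (253.0, 200.1590909090909) (256.59090909090907, 262.47668997668995) 44.0 (array([0.55155628, 0.23548497, 0.04348074]), np.float64(0.0008971616602149661)) ((549.5089111328125, 228.07423400878906), (24.021312713623047, 23.678646087646484), 44.46315002441406)
[[ 0.58082273 -0.05778953  0.045     ]
 [ 0.46462602 -0.05561347  0.045     ]
 [ 0.56219578 -0.33860439  0.045     ]
 [ 0.44263254 -0.33162066  0.045     ]]
371 200 [ 0.54181442 -0.16463975  0.09371012]
260 219 [0.48556809 0.20503447 0.07956839]
345 207 [ 0.52223184 -0.0806446   0.04355299]
253 200 [0.54978189 0.22893773 0.07552309]
262 229 [0.45216428 0.19833829 0.08119529]
```

```bash
cat >> h.py <<'E'
def go(x,y,z,yaw):
    p,M=pose(); c,s_=np.cos(np.radians(yaw)),np.sin(np.radians(yaw))
    T=np.array([[c,s_,0],[s_,-c,0],[0,0,-1]])
    print("shift mm",np.round(M.T@(np.array([x,y,z])-p)*1000,1),"turn",np.round(R.from_matrix(M.T@T).as_rotvec(degrees=True),2))
E
python3 -c "
from h import *
go(.52,-.165,.28,-4)"
```

```text
shift mm [ 407.7 -262.   -41.6] turn [-7.000e-02  2.000e-02  2.805e+01]
```

```bash
python3 -m inch '[0.04,-0.026,-0.004,0,0,2,0.08,-0.052,-0.008,0,0,5,0.12,-0.079,-0.012,0,0,8,0.16,-0.105,-0.017,0,0,11,0.2,-0.13,-0.02,0,0,14,0.24,-0.155,-0.025,0,0,17,0.28,-0.18,-0.03,0,0,20,0.32,-0.206,-0.034,0,0,23,0.36,-0.232,-0.038,0,0,26,0.4,-0.258,-0.042,0,0,28]'; python3 -m inch '[0,0,0,0,0,0,0,0,0,0,0,0]'; python3 -c "
from h import *
go(.52,-.165,.28,-4)"
```

```text
clock: 0.98
tool_pos: [0.4823, -0.2213, 0.2756]
ee_rot: [0.999, -0.036, -0.0, 0.0]
contact_force: [0.6, -1.0, 0.4]
grip_width: 0.088
grasp_force: 0.0
clock: 1.15
tool_pos: [0.4834, -0.2199, 0.2755]
ee_rot: [1.0, -0.031, 0.0, -0.001]
contact_force: [-0.4, -0.2, -0.8]
grip_width: 0.0878
grasp_force: 0.0
shift mm [ 33.2 -57.1  -4.5] turn [-0.06 -0.04  0.48]
```

```bash
python3 -m inch '[0.018,-0.03,-0.002,0,0,0,0.033,-0.057,-0.004,0,0,0.5,0.033,-0.057,-0.004,0,0,0.5]'; python3 - <<'E'
from h import *
import pickle
go(.52,-.165,.28,-4)
s=snap("wrist");pickle.dump(s,open("w1.pkl","wb"));cv2.imwrite("pics/w1.png",s["image"]);print(s["c"])
E
```

```text
clock: 1.4
tool_pos: [0.5215, -0.1637, 0.2796]
ee_rot: [0.999, -0.036, 0.001, -0.002]
contact_force: [0.3, 1.1, 0.7]
grip_width: 0.088
grasp_force: 0.0
shift mm [-1.4  1.4 -0.5] turn [-0.22 -0.16 -0.08]
[ 0.60196599 -0.17031657  0.42611116]
```

View pics/w1.png

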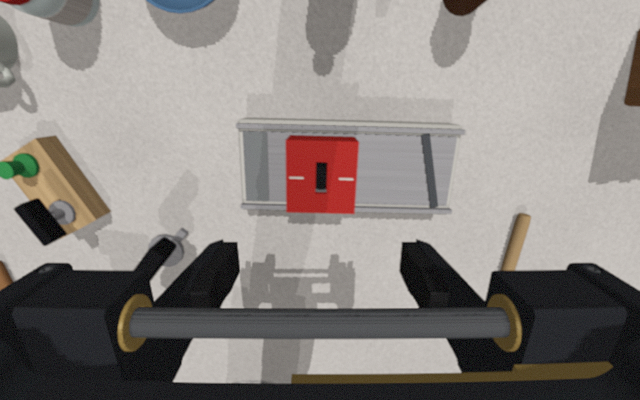

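The wrist view shows the slot upright at (321,177) in the carriage. The white lines are left and right of it at (296,178) and (346,179). I'll measure these and take a second wrist view on the way to the handle.

```bash
cat >> h.py <<'E'
def slot(s,z=.095):
    h=cv2.cvtColor(s["image"],cv2.COLOR_BGR2HSV);H,S,V=h[...,0],h[...,1],h[...,2]
    red=(((H<8)|(H>172))&(S>130)&(V>60)).astype(np.uint8)
    n,l,st,ce=cv2.connectedComponentsWithStats(red)
    # the carriage: red blob nearest expected position
    uv=proj(s,[[.52,-.163,.09]])[0]
    k=min([i for i in range(1,n) if st[i,4]>800],key=lambda i:np.hypot(*(ce[i]-uv)))
    red=(l==k).astype(np.uint8); c=max(cv2.findContours(red,0,1)[0],key=cv2.contourArea)
    hull=np.zeros_like(red);cv2.drawContours(hull,[c],-1,1,-1)
    rectR=cv2.minAreaRect(onz(s,c[:,0],z)[:,:2].astype(np.float32)*1000)
    g=cv2.erode(hull,np.ones((5,5)))
    dark=((V<55)&(g>0)).astype(np.uint8); white=((S<120)&(V>110)&(g>0)).astype(np.uint8)
    d=max(cv2.findContours(dark,0,1)[0],key=cv2.contourArea)
    rectS=cv2.minAreaRect(onz(s,d[:,0],z)[:,:2].astype(np.float32)*1000)
    n,l,st,ce=cv2.connectedComponentsWithStats(white)
    ws=[ce[i] for i in range(1,n) if st[i,4]>8]
    m=cv2.moments(d); uc=(m["m10"]/m["m00"],m["m01"]/m["m00"])
    return rectR,rectS,ws,uc,d
E
python3 - <<'E'
from h import *
import pickle
s=pickle.load(open("w1.pkl","rb"))
a,b,ws,uc,d=slot(s);print(a,b,uc)
W=onz(s,ws,.095);print(ws,W,np.degrees(np.arctan2(*(W[0]-W[-1])[[0,1]])))
P=depthpts(s);print(P[150,300],P[200,300],P[177,321],P[160,400],P[225,60],P[220,40],P[205,60])
# slicer rails edges
pts=[[238,121],[464,127],[241,209],[452,213]];print(onz(s,pts,.045))
go(.43,.19,.28,20)
E
```

```text
((520.6729125976562, -165.34469604492188), (78.43743896484375, 88.19322967529297), 84.99089813232422) ((520.848388671875, -165.47116088867188), (9.11152458190918, 28.908140182495117), 86.00959014892578) (320.9638047138047, 175.4419191919192)
[array([296.25      , 177.32692308]), array([345.45614035, 178.57894737])] [[ 0.52086819 -0.13747272  0.095     ]
 [ 0.51556122 -0.19277879  0.095     ]] 5.481123286175038
[ 0.55132243 -0.14446388  0.09506386] [ 0.49377058 -0.13928751  0.0951562 ] [ 0.51624233 -0.1651719   0.08274182] [ 0.52262653 -0.26620584  0.04724244] [0.46907943 0.19229337 0.05963012] [0.48401974 0.19975957 0.07724566] [0.49176553 0.20051382 0.0407322 ]
[[ 0.58476909 -0.0675304   0.045     ]
 [ 0.55841108 -0.34608571  0.045     ]
 [ 0.47014224 -0.05406736  0.045     ]
 [ 0.4446202  -0.338321    0.045     ]]
shift mm [-1.155e+02 -3.492e+02 -3.000e-01] turn [ -0.06  -0.05 -24.22]
```

```bash
python3 -m inch '[-0.008,-0.036,0,0,0,-2,-0.016,-0.072,0,0,0,-5,-0.024,-0.108,0,0,0,-8,-0.032,-0.145,0,0,0,-11,-0.04,-0.181,0,0,0,-14,-0.048,-0.217,0,0,0,-17,-0.056,-0.254,0,0,0,-20,-0.064,-0.29,0,0,0,-22,-0.07,-0.326,0,0,0,-24,-0.076,-0.362,0,0,0,-24]'; python3 -m inch '[0,0,0,0,0,0,0,0,0,0,0,0]'; python3 - <<'E'
from h import *
import pickle
go(.48,.206,.28,20)
s=snap("wrist");pickle.dump(s,open("w2.pkl","wb"));cv2.imwrite("pics/w2.png",s["image"]);print(s["c"])
E
```

```text
clock: 2.28
tool_pos: [0.4709, 0.1967, 0.2793]
ee_rot: [0.986, 0.169, -0.0, 0.001]
contact_force: [0.2, -0.4, 0.1]
grip_width: 0.088
grasp_force: 0.0
clock: 2.45
tool_pos: [0.4707, 0.198, 0.2791]
ee_rot: [0.985, 0.171, -0.0, 0.0]
contact_force: [0.5, -1.3, -0.4]
grip_width: 0.0878
grasp_force: 0.0
shift mm [11.4 -4.4 -0.9] turn [ 0.03  0.04 -0.35]
[0.54708288 0.22517398 0.42541859]
```

View pics/w2.png

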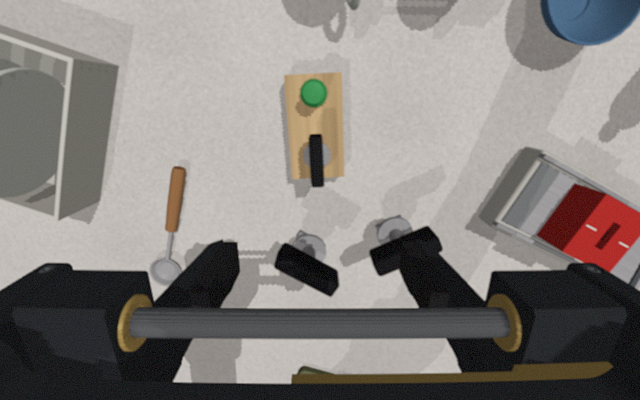

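The handle's grip is at (316,160) in the block, with the crusher at (314,93). The decoys are at (308,268) and (405,250), and the carriage slot shows again at (608,236), which gives a second view of it.

```bash
cat >> h.py <<'E'
def near2(sa,ua,sb,ub):
    d1=rays(sa,ua)[0];d2=rays(sb,ub)[0]
    t=np.linalg.lstsq(np.c_[d1,-d2],sb["c"]-sa["c"],rcond=None)[0]
    p,q=sa["c"]+t[0]*d1,sb["c"]+t[1]*d2; return (p+q)/2,np.linalg.norm(p-q)
def grip(s,z,box,th=40):
    V=s["image"].max(2);u0,v0,u1,v1=box;M=np.zeros(V.shape,np.uint8);M[v0:v1,u0:u1]=V[v0:v1,u0:u1]<th
    c=max(cv2.findContours(M,0,1)[0],key=cv2.contourArea);m=cv2.moments(c)
    return cv2.minAreaRect(onz(s,c[:,0],z)[:,:2].astype(np.float32)*1000),(m["m10"]/m["m00"],m["m01"]/m["m00"]),c
E
python3 - <<'E'
from h import *
import pickle
s=pickle.load(open("w2.pkl","rb"));w1=pickle.load(open("w1.pkl","rb"));S=pickle.load(open("side0.pkl","rb"))
g,u,c=grip(s,.086,(295,125,335,195));print("grip",g,u)
g1,u1,c1=grip(w1,.086,(8,190,62,250));print("w1",g1,u1)
print("2view",near2(s,u,w1,u1)); print(near2(s,u,S,(288.1,258.1)))
P=depthpts(s);print(P[150:185:8,316]);print("crusher",P[93,314],"decoys",P[268,308],P[250,405],P[280,335],P[258,285],P[262,378])
w=slot(s);print(w[1],w[2],w[3]);w_1=slot(w1)
print(near2(s,w[3],w1,w_1[3]))
for i in range(min(2,len(w[2]))):print(near2(s,w[2][i],w1,w_1[2][i]))
print("block",onz(s,[[285,74],[341,72],[344,176],[292,180]],.034))
E
```

```text
grip ((482.8351745605469, 205.93492126464844), (57.95054244995117, 12.700967788696289), 22.000720977783203) (315.87306397306395, 159.75151515151515)
w1 ((485.69329833984375, 190.61915588378906), (55.084617614746094, 37.655799865722656), 22.4130859375) (39.950419896640824, 220.95348837209303)
2view (array([0.48118495, 0.20544738, 0.07241299]), np.float64(0.00020771206902113067))
(array([0.48112307, 0.20576738, 0.06918009]), np.float64(0.0012874439176577622))
[[0.49445902 0.20982957 0.086818  ]
 [0.48584808 0.20678164 0.08646188]
 [0.47712249 0.20369127 0.08631049]
 [0.46840404 0.20059696 0.08684082]
 [0.45924495 0.19735877 0.08613332]]
crusher [0.55119152 0.23247046 0.06992197] decoys [0.36021302 0.17231564 0.10660219] [0.4930909  0.15932316 0.28822726] [0.35221473 0.13422031 0.10124446] [0.36571946 0.2027764  0.10987087] [0.39659929 0.09639483 0.10763608]
((515.884765625, -162.2249755859375), (1.1199591159820557, 5.8046650886535645), 76.09585571289062) [array([590.77777778, 227.22222222])] (602.5, 238.0)
(array([ 0.51690519, -0.16572599,  0.09064938]), np.float64(0.006138564277394338))
(array([ 0.52127616, -0.13750732,  0.09563108]), np.float64(0.0004968329016785036))
block [[0.56046148 0.27346758 0.034     ]
 [0.58533909 0.21058493 0.034     ]
 [0.46612347 0.1607121  0.034     ]
 [0.43754567 0.22425627 0.034     ]]
```

```bash
python3 -c "
from h import *
go(.4825,.2058,.045,21.7)"
```

```text
shift mm [ 14.4  -5.9 234.1] turn [ 0.11  0.07 -2.25]
```

```bash
python3 -m inch '[0.007,-0.003,0.02,0,0,-1,0.0144,-0.006,0.06,0,0,-2.2,0.0144,-0.006,0.1,0,0,-2.2,0.0144,-0.006,0.14,0,0,-2.2,0.0144,-0.006,0.17,0,0,-2.2,0.0144,-0.006,0.195,0,0,-2.2,0.0144,-0.006,0.215,0,0,-2.2,0.0144,-0.006,0.228,0,0,-2.2,0.0144,-0.006,0.233,0,0,-2.2,0.0144,-0.006,0.233,0,0,-2.2]'; python3 -c "
from h import *
go(.4825,.2058,.045,21.7)"; python3 -m inch '[0,0,0,0,0,0,0,0,0,0,0,0,0,0,0,0,0,0,0,0,0,0,0,0,0,0,0,0,0,0,0,0,0,0,0,0]' -1 25
```

```text
clock: 3.33
tool_pos: [0.4825, 0.2054, 0.0456]
ee_rot: [0.982, 0.187, -0.001, 0.001]
contact_force: [0.2, 0.6, -1.1]
grip_width: 0.0883
grasp_force: 0.0
shift mm [ 0.2 -0.4  0.6] turn [ 0.12  0.15 -0.15]
clock: 3.83
tool_pos: [0.4825, 0.2088, 0.0469]
ee_rot: [0.982, 0.189, 0.0, -0.0]
contact_force: [0.1, -0.5, 0.4]
grip_width: 0.0501
grasp_force: 0.0
```

```bash
python3 -m inch '[0,0,0,0,0,0,0,0,0,0,0,0,0,0,0,0,0,0,0,0,0,0,0,0,0,0,0,0,0,0,0,0,0,0,0,0,0,0,0,0,0,0]'; python3 - <<'E'
from h import *
for i in range(3): print(get_obs()["tool_pos"])
E
```

```text
clock: 4.42
tool_pos: [0.4823, 0.2085, 0.0464]
ee_rot: [0.982, 0.189, -0.0, 0.0]
contact_force: [-0.4, -0.5, 0.2]
grip_width: 0.0155
grasp_force: 25.0
[0.48232428 0.20852191 0.04640063]
[0.48232428 0.20852191 0.04640063]
[0.48232428 0.20852191 0.04640063]
```

```bash
python3 -m inch '[0,0,-0.005,0,0,0,0,0,-0.015,0,0,0,0,0,-0.03,0,0,0,0,0,-0.05,0,0,0,0,0,-0.08,0,0,0,0,0,-0.11,0,0,0,0,0,-0.14,0,0,0,0,0,-0.16,0,0,0,0,0,-0.165,0,0,0,0,0,-0.165,0,0,0]'; python3 - <<'E'
from h import *
import pickle
go(.5185,-.1652,.21,-5.3)
s=snap("wrist");pickle.dump(s,open("w3.pkl","wb"));cv2.imwrite("pics/w3.png",s["image"])
E
```

```text
clock: 5.25
tool_pos: [0.4831, 0.2089, 0.2133]
ee_rot: [0.982, 0.189, 0.002, -0.0]
contact_force: [0.2, -0.9, -2.2]
grip_width: 0.0151
grasp_force: 25.0
shift mm [-105.7  360.7    2.8] turn [-0.06 -0.21 27.04]
```

View pics/w3.png

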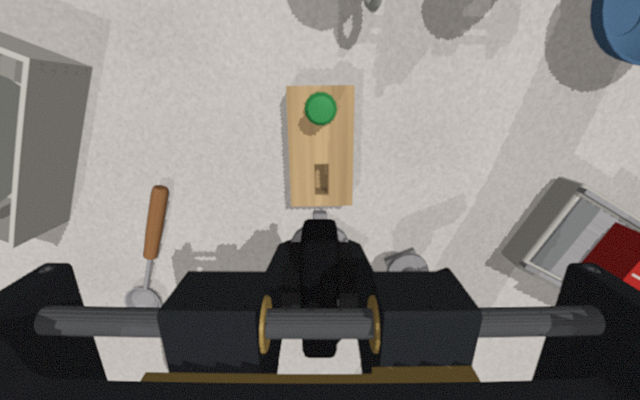

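The handle hangs straight in the gripper. The grip ends are at (320,220) and (320,357), and the tip of the T-bar shows at (319,212). Next I'll find its offset in the tool frame.

```bash
python3 - <<'E'
from h import *
import pickle
s=pickle.load(open("w3.pkl","rb"));p,M=pose();V=s["image"].max(2)
S=snap("side");cv2.imwrite("pics/s3.png",cv2.resize(S["image"][60:260,200:400],None,fx=3,fy=3,interpolation=cv2.INTER_CUBIC));pickle.dump(S,open("s3.pkl","wb"))
f=lambda uv,dz:np.round((onz(s,uv,p[2]+dz)-p)@M*1000,1)
print(f([[320,220],[320,357],[304,222],[337,222],[303,356],[337,356]],.041)); print("bar",f([[313,211],[326,211]],-.029)); 
print(V[205:240:2,320],V[345:365:2,320]); print(s["range_z"][205:240:4,320])
P=depthpts(s); print(((P[225:235:3,320]-p)@M*1000).round(1),((P[345:358:4,320]-p)@M*1000).round(1))
E
```

```text
[[ 37.8   0.5 -41. ]
 [-29.4   0.6 -41. ]
 [ 37.   -5.6 -41. ]
 [ 37.    7.  -41. ]
 [-28.8  -7.1 -41. ]
 [-28.8   8.3 -41. ]]
bar [[15.4 -3.7 29. ]
 [15.4  4.4 29. ]]
[189 142 135 103 121 145 148  70  23  18  22  11  18  15  33  17  10  17] [ 12  21  20  26  26  19  95 195 192 191]
[0.34320828 0.38163698 0.19039658 0.1903034  0.13807443 0.13417563
 0.12988599 0.12677854 0.12226333]
[[ 2.860e+01  5.000e-01 -2.420e+01]
 [ 2.850e+01  5.000e-01 -2.740e+01]
 [ 8.150e+01  1.000e-01 -1.481e+02]
 [ 2.870e+01  5.000e-01 -3.380e+01]] [[-22.1   0.6 -41.4]
 [-24.3   0.6 -41.5]
 [-27.    0.6 -41.1]
 [-29.6   0.6 -40.8]]
```

View pics/s3.png

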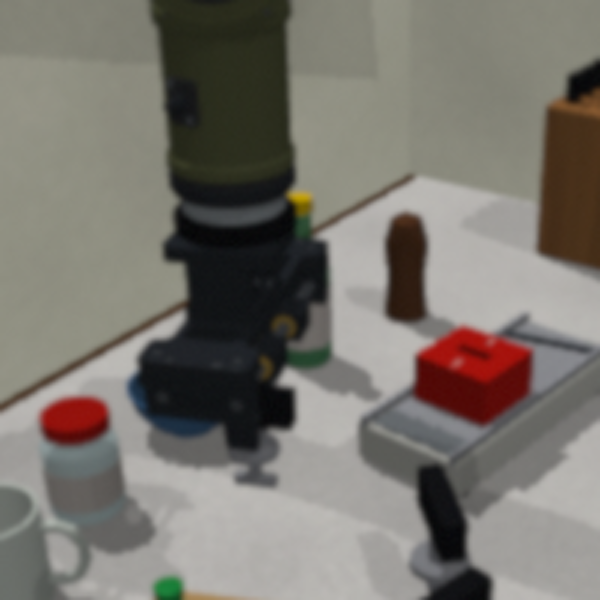

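```bash
python3 - <<'E'
from h import *
import pickle
s=pickle.load(open("w1.pkl","rb"));I=s["image"]
print(np.c_[np.arange(158,198),I[158:198,321]].tolist())
print(np.c_[np.arange(308,334),I[175,308:334]].tolist())
P=depthpts(s)
print(P[158:198,321,2].round(3).tolist());print(P[175,308:334,2].round(3).tolist())
go(.475,-.161,.21,-5.3)
E
```

```text
[[158, 42, 46, 165], [159, 39, 41, 164], [160, 36, 42, 164], [161, 38, 41, 155], [162, 36, 28, 105], [163, 12, 21, 38], [164, 24, 22, 16], [165, 15, 19, 8], [166, 18, 19, 20], [167, 23, 26, 17], [168, 19, 20, 23], [169, 24, 22, 26], [170, 28, 26, 28], [171, 24, 22, 27], [172, 34, 31, 35], [173, 18, 20, 16], [174, 34, 32, 32], [175, 28, 28, 22], [176, 35, 29, 31], [177, 22, 20, 15], [178, 26, 24, 26], [179, 25, 27, 20], [180, 24, 24, 15], [181, 32, 32, 32], [182, 19, 20, 19], [183, 25, 24, 22], [184, 26, 22, 21], [185, 22, 25, 24], [186, 17, 19, 19], [187, 21, 23, 26], [188, 31, 32, 30], [189, 62, 63, 66], [190, 91, 92, 90], [191, 87, 89, 100], [192, 56, 61, 114], [193, 30, 30, 131], [194, 37, 41, 154], [195, 37, 41, 164], [196, 39, 41, 164], [197, 39, 44, 163]]
[[308, 36, 38, 163], [309, 40, 42, 164], [310, 38, 43, 163], [311, 35, 39, 164], [312, 35, 41, 163], [313, 38, 38, 165], [314, 34, 39, 159], [315, 31, 35, 132], [316, 21, 25, 81], [317, 22, 16, 32], [318, 34, 29, 32], [319, 23, 18, 23], [320, 23, 26, 27], [321, 28, 28, 22], [322, 28, 26, 29], [323, 26, 27, 27], [324, 29, 26, 19], [325, 32, 30, 45], [326, 24, 27, 93], [327, 35, 40, 141], [328, 34, 37, 161], [329, 38, 40, 164], [330, 38, 37, 162], [331, 40, 44, 168], [332, 40, 41, 172], [333, 47, 49, 178]]
[0.096, 0.095, 0.095, 0.095, 0.083, 0.083, 0.083, 0.084, 0.082, 0.082, 0.083, 0.084, 0.082, 0.083, 0.084, 0.082, 0.083, 0.084, 0.083, 0.083, 0.083, 0.083, 0.084, 0.083, 0.083, 0.082, 0.084, 0.083, 0.083, 0.085, 0.084, 0.084, 0.046, 0.046, 0.09, 0.094, 0.095, 0.096, 0.095, 0.095]
[0.094, 0.095, 0.097, 0.097, 0.095, 0.096, 0.096, 0.083, 0.084, 0.082, 0.083, 0.083, 0.083, 0.084, 0.084, 0.083, 0.084, 0.084, 0.083, 0.095, 0.097, 0.095, 0.094, 0.096, 0.096, 0.097]
shift mm [-143.   340.4    1.1] turn [ 0.04  0.08 27.06]
```

```bash
python3 -m inch '[-0.013,0.03,0,0,0,2,-0.027,0.064,0,0,0,5,-0.042,0.1,0,0,0,8,-0.057,0.135,0,0,0,11,-0.072,0.17,0,0,0,14,-0.086,0.205,0,0,0,17,-0.1,0.24,0,0,0,20,-0.115,0.275,0,0,0,23,-0.13,0.31,0.001,0,0,26,-0.143,0.34,0.001,0,0,27]'; python3 -m inch '[0,0,0,0,0,0,0,0,0,0,0,0]'; python3 - <<'E'
from h import *
import pickle
w1=pickle.load(open("w1.pkl","rb"));X=onz(w1,[[321,162],[321,192.4],[315.9,175],[326.2,175],[321.05,177.2]],.095);print(X)
go(.475,-.161,.21,-5.3)
s=snap("wrist");pickle.dump(s,open("w4.pkl","wb"));cv2.imwrite("pics/w4.png",s["image"]);print(proj(s,X))
E
```

```text
clock: 6.18
tool_pos: [0.4737, -0.1627, 0.2086]
ee_rot: [0.999, -0.048, -0.002, 0.0]
contact_force: [0.8, -0.0, -1.4]
grip_width: 0.0155
grasp_force: 25.0
clock: 6.35
tool_pos: [0.474, -0.1623, 0.2088]
ee_rot: [0.999, -0.048, -0.002, 0.0]
contact_force: [0.2, 0.1, -0.6]
grip_width: 0.0155
grasp_force: 25.0
[[ 0.53639215 -0.1665293   0.095     ]
 [ 0.50119706 -0.16411239  0.095     ]
 [ 0.52201034 -0.15979007  0.095     ]
 [ 0.52120562 -0.17134985  0.095     ]
 [ 0.5190673  -0.16539592  0.095     ]]
shift mm [ 0.9 -1.4 -1.2] turn [ 0.03  0.2  -0.22]
[[316.49383718 121.82513235]
 [317.69264984 163.24192247]
 [310.2833379  139.80827676]
 [323.86810342 139.44934301]
 [317.16164215 142.62759375]]
```

View pics/w4.png

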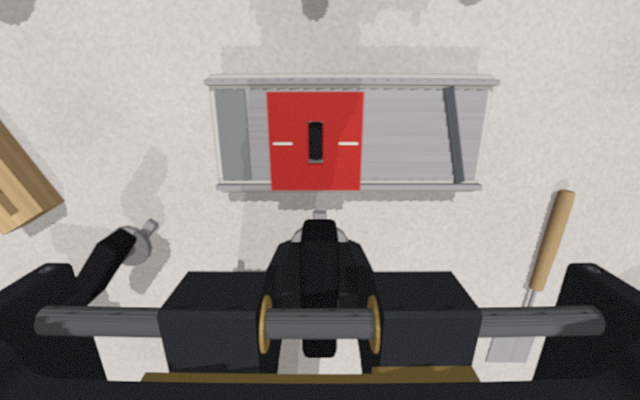

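The slot is at about u 309–323, v 121–163, right where the previous view predicted. The white lines are at (283,143) and (348,143).

```bash
python3 - <<'E'
from h import *
import pickle
s=pickle.load(open("w4.pkl","rb"));r=s["image"][...,2].astype(float);d=s["range_z"];p,M=pose()
print(r[112:172,316].astype(int).tolist());print(r[135,300:332].astype(int).tolist());print(r[150,300:332].astype(int).tolist())
a,b,ws,uc,dd=slot(s);W=onz(s,ws,.095);e=W[0]-W[1];print(a,W,np.degrees(np.arctan2(-e[0],e[1])),W.mean(0))
f=lambda uv,dz:np.round((onz(s,uv,p[2]+dz)-p)@M*1000,1)
print(f([[320,357]],.041),f([[313,211],[326,211]],-.029))
E
```

```text
[180, 179, 183, 182, 181, 182, 181, 182, 179, 127, 55, 15, 17, 21, 17, 22, 23, 30, 24, 29, 34, 31, 23, 30, 31, 29, 36, 31, 29, 23, 32, 30, 29, 27, 23, 25, 35, 29, 28, 39, 29, 29, 23, 23, 32, 30, 29, 47, 86, 107, 116, 129, 153, 176, 179, 176, 179, 179, 180, 178]
[177, 179, 179, 180, 179, 180, 175, 155, 117, 57, 20, 27, 21, 30, 25, 30, 30, 25, 34, 29, 23, 50, 106, 150, 171, 179, 179, 180, 179, 178, 177, 178]
[181, 180, 179, 180, 180, 177, 176, 161, 122, 68, 26, 23, 22, 27, 36, 31, 28, 27, 29, 32, 26, 51, 110, 157, 176, 181, 180, 179, 179, 181, 179, 181]
((519.1375732421875, -163.43927001953125), (78.70489501953125, 82.53981018066406), 84.50951385498047) [[ 0.5160641  -0.19134612  0.095     ]
 [ 0.52123787 -0.13556101  0.095     ]
 [ 0.50292303 -0.16311643  0.095     ]] 174.70128246970503 [ 0.51340833 -0.16334119  0.095     ]
[[-28.8   3.  -40.9]] [[14.9 -1.  29. ]
 [14.9  7.1 28.9]]
```

```bash
cat >> h.py <<'E'
def tool(s,uv,z):  # pixel -> tool frame on plane tool-z = z, no pose reading used
    H=np.array(s["hand_eye"]);t=dict(s);t["Rc"]=H[:3,:3];t["c"]=H[:3,3];return onz(t,uv,z)*1000
E
python3 - <<'E'
from h import *
import pickle
s=pickle.load(open("w4.pkl","rb"));H=np.array(s["hand_eye"])
t=dict(s);t["Rc"]=H[:3,:3];t["c"]=H[:3,3];P=depthpts(t)
zc=np.median(P[100:180,330:355,2]);print("carriage top tool z",zc, "plate",np.median(P[125:158,312:320,2]),"grip top",np.median(P[345:356,314:326],axis=(0,1)), "top tilt",np.median(P[100:110,330:355,2]),np.median(P[170:180,330:355,2]),np.median(P[110:170,272:290,2]))
print("slot",tool(s,[[315.1,142.6],[315.1,121.3],[315.1,164],[308.5,142],[321.7,142]],zc))
W=tool(s,[[283,143.5],[348,143.5]],zc)
a,b,ws,uc,dd=slot(s);W=tool(s,ws[:2],zc);print("lines",W,W.mean(0),np.degrees(np.arctan2(W[1,0]-W[0,0],W[1,1]-W[0,1])))
I=s["image"].max(2).astype(int)
print(I[350,296:344].tolist());print(I[212,308:332].tolist());print(I[212,308:332].tolist());print(I[206:222,320].tolist())
for q in(s,pickle.load(open("w3.pkl","rb"))): print("handle",tool(q,[[304,352],[337,352],[320,357]],-.041),tool(q,[[313,211],[326.5,211]],.029))
E
```

```text
carriage top tool z 0.11320596806383898 plate 0.12538785312769532 grip top [-0.0258902   0.00062187 -0.03978222] top tilt 0.11319839937014395 0.11324292406537417 0.11318477964775364
slot [[ 45.67541057  -3.03261454 113.20596806]
 [ 63.40216818  -2.97617101 113.20596806]
 [ 27.11135101  -3.09290702 113.20596806]
 [ 46.18172078  -8.66303222 113.20596806]
 [ 46.18917808   2.60082435 113.20596806]]
lines [[ 45.16432121  24.80294183 113.20596806]
 [ 44.94171734 -31.1310324  113.20596806]] [ 45.05301928  -3.16404528 113.20596806] -179.77197767509597
[144, 143, 148, 153, 161, 153, 111, 46, 11, 23, 20, 16, 21, 23, 12, 24, 23, 18, 18, 19, 20, 25, 8, 17, 12, 24, 10, 16, 19, 31, 20, 30, 25, 23, 16, 27, 20, 9, 21, 66, 151, 197, 210, 210, 209, 211, 209, 209]
[197, 198, 200, 200, 182, 132, 113, 117, 121, 115, 112, 112, 117, 119, 121, 115, 116, 125, 174, 210, 213, 209, 206, 206]
[197, 198, 200, 200, 182, 132, 113, 117, 121, 115, 112, 112, 117, 119, 121, 115, 116, 125, 174, 210, 213, 209, 206, 206]
[159, 158, 159, 153, 138, 122, 117, 129, 155, 160, 162, 161, 144, 77, 12, 14]
handle [[-25.73789498  -6.28651765 -41.        ]
 [-25.73159077   8.4235763  -41.        ]
 [-28.62152684   0.85048247 -41.        ]] [[15.05225356 -3.37074498 29.        ]
 [15.05864821  4.99669894 29.        ]]
handle [[-25.89280379  -6.49000347 -41.        ]
 [-25.88688191   8.22237089 -41.        ]
 [-28.777433     0.64809594 -41.        ]] [[14.90095897 -3.57159842 29.        ]
 [14.90728307  4.79638781 29.        ]]
```

```bash
python3 -m inch '[0.022,-0.002,0,0,0,0,0.0445,-0.004,0,0,0,0,0.0445,-0.004,0.02,0,0,0,0.0445,-0.004,0.045,0,0,0,0.0445,-0.004,0.06,0,0,0,0.0445,-0.004,0.068,0,0,0,0.0445,-0.004,0.07,0,0,0,0.0445,-0.004,0.07,0,0,0,0.0445,-0.004,0.07,0,0,0]'; python3 - <<'E'
from h import *
import pickle
s=snap("wrist");S=snap("side");cv2.imwrite("pics/w5.png",s["image"]);pickle.dump(s,open("w5.pkl","wb"))
uv=proj(S,[[.519,-.165,.1]])[0].astype(int);print(uv)
a=cv2.resize(s["image"][130:400,230:410],None,fx=2,fy=2,interpolation=cv2.INTER_CUBIC);b=cv2.resize(S["image"][uv[1]-60:uv[1]+30,uv[0]-45:uv[0]+45],(540,540),interpolation=cv2.INTER_CUBIC)
b=b[:,:400];cv2.imwrite("pics/m5.png",np.hstack([a,b]))
E
```

```text
clock: 7.15
tool_pos: [0.5208, -0.1597, 0.141]
ee_rot: [0.999, -0.045, 0.0, -0.0]
contact_force: [0.8, -0.3, -0.6]
grip_width: 0.0153
grasp_force: 25.0
[358 174]
```

View pics/m5.png

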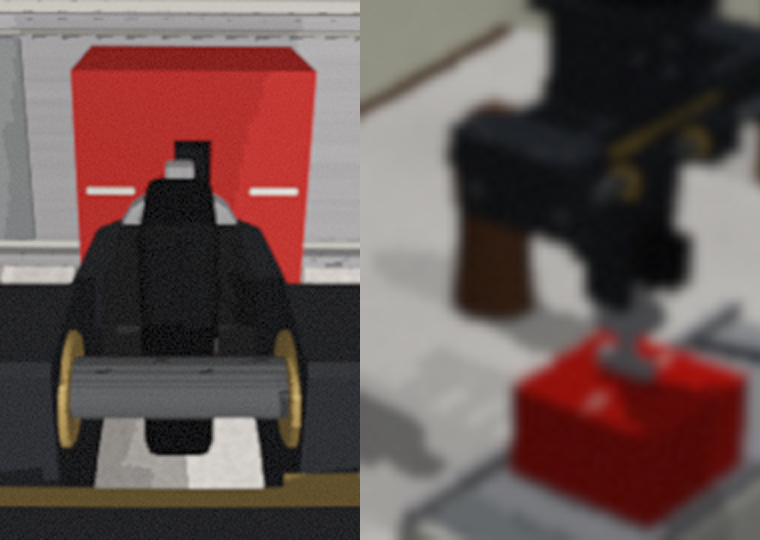

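The wrist crop shows the T-bar tip centred at crop x≈180 and the slot's far end at x≈192, so the handle is a few mm off in tool y. I'll measure the offset exactly.

```bash
python3 - <<'E'
from h import *
import pickle
s=pickle.load(open("w5.pkl","rb"));H=np.array(s["hand_eye"])
t=dict(s);t["Rc"]=H[:3,:3];t["c"]=H[:3,3];P=depthpts(t)
zc=np.median(P[175:215,355:370,2]);print("zc",zc)
I=s["image"]
print("slot row204",I[204,310:345,2].tolist());print("bar row214",I[214,305:335].max(1).tolist())
print("col327",I[195:215,331,2].tolist(),"bar col320",I[205:222,319].max(1).tolist())
a,b,ws,uc,dd=slot(s);W=tool(s,ws[:2],zc);print("lines",ws,W,W.mean(0))
print("slot edges",tool(s,[[317.5,204],[335,204],[331,200.5]],zc),"bar",tool(s,[[312.5,214],[327,214]],.029), P[212:219:3,319]*1000)
E
```

```text
zc 0.045666003631986515
slot row204 [180, 180, 179, 179, 181, 180, 159, 91, 26, 17, 32, 23, 22, 24, 29, 23, 22, 27, 16, 25, 28, 20, 19, 26, 61, 116, 163, 180, 181, 181, 178, 178, 180, 178, 179]
bar row214 [180, 178, 178, 179, 179, 180, 179, 162, 145, 153, 161, 159, 157, 161, 160, 155, 157, 157, 158, 161, 157, 125, 65, 30, 31, 21, 28, 28, 16, 67]
col327 [182, 179, 182, 183, 168, 100, 33, 12, 14, 20, 23, 26, 20, 26, 28, 19, 30, 29, 35, 28] bar col320 [26, 31, 29, 24, 51, 92, 118, 119, 139, 160, 165, 161, 163, 147, 79, 20, 18]Traceback (most recent call last):
  File "<stdin>", line 9, in <module>
  File "h.py", line 42, in slot
    d=max(cv2.findContours(dark,0,1)[0],key=cv2.contourArea)
ValueError: max() iterable argument is empty
```

```bash
python3 - <<'E'
from h import *
import pickle
s=pickle.load(open("w5.pkl","rb"));zc=.0457
print("slot",tool(s,[[317,204],[334.7,204],[331,200.2]],zc).round(1),"lines",tool(s,[[285.3,225],[367,225.5]],zc).round(1).tolist(),"bar",tool(s,[[312,214],[326.4,214],[319,209.5]],.029).round(1).tolist())
go(.5188,-.165,.141,-5.3)
E
```

```text
slot [[13.8 -1.  45.7]
 [13.8 10.9 45.7]
 [16.5  8.4 45.7]] lines [[-1.6, -22.9, 45.7], [-1.9, 33.5, 45.7]] bar [[13.1, -4.0, 29.0], [13.1, 4.9, 29.0], [16.0, 0.3, 29.0]]
shift mm [-1.7  5.   0.4] turn [ 0.01 -0.11  0.07]
```

```bash
python3 -m inch '[-0.0012,0.0023,0,0,0,0,-0.0023,0.0046,0,0,0,0,-0.0023,0.0046,0,0,0,0,-0.0023,0.0046,0,0,0,0]' - 40; python3 - <<'E'
from h import *
import pickle
go(.5188,-.165,.141,-5.3)
s=snap("wrist");pickle.dump(s,open("w6.pkl","wb"));I=s["image"]
print("row200",I[200,300:350,2].tolist());print("bar row214",I[214,300:340].max(1).tolist())
for u in (312,327): print(u,I[190:212,u,2].tolist())
m=((I.min(2)>110)&(np.abs(np.arange(400)[:,None]-222)<18)); n,l,st,ce=cv2.connectedComponentsWithStats(m.astype(np.uint8))
print([(ce[i].round(1).tolist(),st[i].tolist()) for i in range(1,n) if 15<st[i,2]<40])
E
```

```text
clock: 7.58
tool_pos: [0.5173, -0.1651, 0.1407]
ee_rot: [0.999, -0.046, 0.0, 0.0]
contact_force: [-0.0, 0.6, -1.2]
grip_width: 0.0154
grasp_force: 40.0
shift mm [ 1.5 -0.2 -0.3] turn [ 0.02 -0.02  0.01]
row200 [179, 181, 178, 181, 179, 183, 181, 167, 126, 52, 27, 25, 22, 25, 20, 29, 26, 34, 22, 19, 23, 12, 10, 25, 6, 25, 87, 145, 181, 182, 182, 180, 181, 179, 176, 179, 177, 180, 179, 180, 179, 181, 182, 181, 180, 179, 177, 183, 186, 195]
bar row214 [179, 178, 179, 178, 177, 182, 182, 171, 136, 61, 27, 41, 97, 141, 157, 161, 159, 158, 159, 157, 157, 157, 158, 159, 159, 154, 139, 155, 177, 180, 180, 179, 180, 179, 179, 179, 178, 178, 181, 179]
312 [181, 178, 180, 179, 182, 168, 100, 25, 23, 24, 22, 26, 30, 20, 28, 24, 32, 33, 29, 30, 43, 60]
327 [180, 179, 179, 181, 179, 173, 153, 144, 146, 147, 145, 147, 142, 147, 146, 146, 146, 144, 145, 148, 151, 150]
[([276.5, 221.5], [264, 220, 25, 4, 96]), ([358.1, 221.5], [346, 220, 25, 4, 99])]
```

```bash
python3 - <<'E'
from h import *
import pickle
s=pickle.load(open("w6.pkl","rb"));zc=.0457
print("slot",tool(s,[[308.2,200],[326.5,200],[312,196]],zc).round(1).tolist(),"lines",tool(s,[[276.5,221.5],[358.1,221.5]],zc).round(1).tolist(),"bar",tool(s,[[311.8,214],[326.3,214],[319,209.5]],.029).round(1).tolist())
E
```

```text
slot [[16.6, -6.9, 45.7], [16.6, 5.4, 45.7], [19.5, -4.3, 45.7]] lines [[1.0, -28.9, 45.7], [1.1, 27.2, 45.7]] bar [[13.1, -4.1, 29.0], [13.1, 4.9, 29.0], [16.0, 0.3, 29.0]]
```

```bash
python3 -m inch '[0.0003,-0.001,0,0,0,0,0.0003,-0.001,0.003,0,0,0,0.0003,-0.001,0.006,0,0,0,0.0003,-0.001,0.008,0,0,0,0.0003,-0.001,0.009,0,0,0,0.0003,-0.001,0.01,0,0,0,0.0003,-0.001,0.011,0,0,0,0.0003,-0.001,0.012,0,0,0]'; python3 -m inch '[0,0,0,0,0,0,0,0,0,0,0,0]'
```

```text
clock: 8.3
tool_pos: [0.5179, -0.1636, 0.1284]
ee_rot: [0.999, -0.046, 0.0, 0.0]
contact_force: [0.1, 0.1, -0.8]
grip_width: 0.0152
grasp_force: 40.0
clock: 8.47
tool_pos: [0.5179, -0.1636, 0.1285]
ee_rot: [0.999, -0.046, 0.0, 0.0]
contact_force: [-0.3, 0.4, -1.1]
grip_width: 0.0158
grasp_force: 40.0
```

```bash
python3 -m inch '[0,0,0.001,0,0,0,0,0,0.002,0,0,0,0,0,0.003,0,0,0,0,0,0.004,0,0,0,0,0,0.005,0,0,0,0,0,0.006,0,0,0,0,0,0.006,0,0,0]';python3 -m inch '[0,0,0.001,0,0,0,0,0,0.002,0,0,0,0,0,0.003,0,0,0,0,0,0.004,0,0,0,0,0,0.005,0,0,0,0,0,0.006,0,0,0,0,0,0.006,0,0,0]'
```

```text
clock: 9.05
tool_pos: [0.5177, -0.1636, 0.1223]
ee_rot: [0.999, -0.046, -0.0, -0.0]
contact_force: [0.3, -0.5, -0.3]
grip_width: 0.0154
grasp_force: 40.0
clock: 9.63
tool_pos: [0.518, -0.1637, 0.1166]
ee_rot: [0.999, -0.046, 0.0, 0.0]
contact_force: [0.0, -0.1, 3.1]
grip_width: 0.0153
grasp_force: 40.0
```

```bash
python3 -m inch '[0,0,0.001,0,0,0,0,0,0.002,0,0,0,0,0,0.003,0,0,0,0,0,0.004,0,0,0,0,0,0.005,0,0,0,0,0,0.005,0,0,0]';python3 -m inch '[0,0,0.001,0,0,0,0,0,0.002,0,0,0,0,0,0.003,0,0,0,0,0,0.0038,0,0,0,0,0,0.0038,0,0,0]'
```

```text
clock: 10.13
tool_pos: [0.5181, -0.1637, 0.1116]
ee_rot: [0.999, -0.046, 0.0, 0.0]
contact_force: [-0.6, 0.4, 7.0]
grip_width: 0.0151
grasp_force: 40.0
clock: 10.55
tool_pos: [0.5182, -0.1637, 0.1082]
ee_rot: [0.999, -0.046, 0.0, 0.0]
contact_force: [-0.8, 0.6, 8.8]
grip_width: 0.0154
grasp_force: 40.0
```

```bash
python3 -c "
from h import *
print(get_obs()['q'].round(2))"; python3 -m inch '[0,0,0,0,0,1,0,0,0,0,0,2,0,0,0,0,0,4,0,0,0,0,0,6,0,0,0,0,0,6]'; python3 -c "
from h import *
print(get_obs()['q'].round(2),get_obs()['ft_torque'])"
```

```text
[ 0.25  0.78 -0.05  1.93  0.09  0.44 -1.53]
clock: 10.97
tool_pos: [0.5186, -0.1639, 0.1084]
ee_rot: [0.995, -0.099, 0.001, 0.0]
contact_force: [-0.5, 0.6, 9.2]
grip_width: 0.0152
grasp_force: 40.0
[ 0.24  0.78 -0.03  1.93  0.05  0.43 -1.59] [0.14328665 0.16195671 0.01888317]
```

Turning positive heads for the limit of joint 7, so I'll turn the other way, which is just as valid.

```bash
python3 -m inch '[0,0,0,0,0,-3,0,0,0,0,0,-6,0,0,0,0,0,-9,0,0,0,0,0,-13,0,0,0,0,0,-17,0,0,0,0,0,-21,0,0,0,0,0,-25,0,0,0,0,0,-29,0,0,0,0,0,-33,0,0,0,0,0,-36]'; python3 -c "
from h import *
print(get_obs()['q'].round(2),get_obs()['ft_torque'])"
```

```text
clock: 11.8
tool_pos: [0.5191, -0.1638, 0.1085]
ee_rot: [0.976, 0.216, 0.001, 0.001]
contact_force: [1.2, 0.3, 9.0]
grip_width: 0.0153
grasp_force: 40.0
[ 0.33  0.78 -0.18  1.92  0.29  0.46 -1.2 ] [ 0.0097203   0.00052056 -0.04647103]
```

```bash
python3 -m inch '[0,0,0,0,0,-3,0,0,0,0,0,-6,0,0,0,0,0,-9,0,0,0,0,0,-12,0,0,0,0,0,-15,0,0,0,0,0,-18,0,0,0,0,0,-21,0,0,0,0,0,-24,0,0,0,0,0,-27,0,0,0,0,0,-30]';  python3 -m inch '[0,0,0,0,0,-4,0,0,0,0,0,-8,0,0,0,0,0,-12,0,0,0,0,0,-16,0,0,0,0,0,-20,0,0,0,0,0,-24,0,0,0,0,0,-27,0,0,0,0,0,-29,0,0,0,0,0,-30,0,0,0,0,0,-30]'; python3 -c "
from h import *
go(.518,-.165,.108,84.7)
print(get_obs()['q'].round(2),get_obs()['ft_torque'])"
```

```text
clock: 12.63
tool_pos: [0.5191, -0.1638, 0.1085]
ee_rot: [0.887, 0.461, 0.001, 0.001]
contact_force: [-0.3, 0.5, 9.3]
grip_width: 0.0153
grasp_force: 40.0
clock: 13.47
tool_pos: [0.5191, -0.1637, 0.1085]
ee_rot: [0.739, 0.674, 0.001, 0.001]
contact_force: [-0.8, 0.9, 10.5]
grip_width: 0.015
grasp_force: 40.0
shift mm [-1.4 -1.   0.5] turn [ 0.16 -0.01  0.09]
[ 0.49  0.81 -0.46  1.91  0.65  0.56 -0.49] [-0.04259585  0.00548392 -0.01895331]
```

```bash
python3 -m inch '[0,0,-0.001,0,0,0,0,0,-0.002,0,0,0,0,0,-0.003,0,0,0,0,0,-0.004,0,0,0,0,0,-0.005,0,0,0,0,0,-0.005,0,0,0]'; python3 -m inch '[0,0,-0.001,0,0,0,0,0,-0.002,0,0,0,0,0,-0.002,0,0,0]'; python3 -c "
from h import *
print(get_obs()['ft_torque'])"
```

```text
clock: 13.97
tool_pos: [0.519, -0.1637, 0.1133]
ee_rot: [0.739, 0.674, 0.001, 0.001]
contact_force: [0.3, -0.9, 6.0]
grip_width: 0.0154
grasp_force: 40.0
clock: 14.22
tool_pos: [0.5188, -0.1636, 0.115]
ee_rot: [0.739, 0.674, 0.001, 0.001]
contact_force: [1.1, -0.4, 2.5]
grip_width: 0.0153
grasp_force: 40.0
[-0.09208888 -0.52039198 -0.03546701]
```

```bash
python3 -m inch '[0,0,0,0,0,0,0,0,0,0,0,0,0,0,0,0,0,0,0,0,0,0,0,0,0,0,0,0,0,0,0,0,0,0,0,0]' 0.2 3; python3 -m inch '[0,0,-0.01,0,0,0,0,0,-0.03,0,0,0,0,0,-0.06,0,0,0,0,0,-0.09,0,0,0,0,0,-0.12,0,0,0,0,0,-0.14,0,0,0,0,0,-0.14,0,0,0]'; python3 - <<'E'
from h import *
import pickle
s=snap("wrist");S=snap("side");T=snap("top");pickle.dump((s,S,T),open("end.pkl","wb"))
uv=proj(S,[[.519,-.165,.1]])[0].astype(int);ut=proj(T,[[.519,-.165,.1]])[0].astype(int)
a=cv2.resize(s["image"][40:340,170:470],(400,400),interpolation=cv2.INTER_CUBIC);b=cv2.resize(S["image"][uv[1]-50:uv[1]+40,uv[0]-45:uv[0]+45],(400,400),interpolation=cv2.INTER_CUBIC)
cv2.imwrite("pics/end.png",np.hstack([a,b]))
P=depthpts(s);m=(P[...,2]>.11)&(P[...,2]<.17)&(np.hypot(P[...,0]-.519,P[...,1]+.165)<.05)&(s["image"].max(2)<60)
print(m.sum(),np.median(P[m],0),np.percentile(P[m][:,2],[5,50,95]),cv2.minAreaRect(P[m][:,:2].astype(np.float32)*1000))
E
```

```text
clock: 14.72
tool_pos: [0.5176, -0.1636, 0.1145]
ee_rot: [0.739, 0.674, -0.0, -0.0]
contact_force: [-0.4, 0.5, 1.4]
grip_width: 0.0521
grasp_force: 0.0
clock: 15.3
tool_pos: [0.5205, -0.1635, 0.2597]
ee_rot: [0.739, 0.674, 0.003, 0.003]
contact_force: [1.5, -0.5, -0.5]
grip_width: 0.0528
grasp_force: 0.0
1070 [ 0.51856861 -0.16042526  0.15726806] [0.15315838 0.15726806 0.15840032] ((518.2467041015625, -164.11456298828125), (57.29396438598633, 13.981247901916504), 85.06285095214844)
```

View pics/end.png

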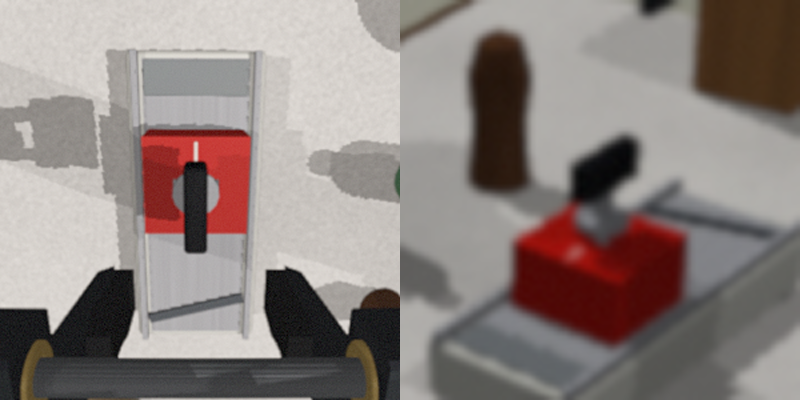

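The handle stands upright along the white lines. Its top is at z = 0.157 m, which is lock level (0.079) plus its height (0.078), and its yaw is 85°, so it is locked. The gripper is clear.

```bash
python3 -c "
from station import *
print(job_done())"
```

```text
the job is handed in; nothing more can be done
None
```

The handle is locked upright in the red carriage and the job is handed in: its top measured 157 mm, matching lock level, push readings on the slicer stayed near 10 N, and it took about 15 s.

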